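# Push the supply tub home and shut the craft chest

## Robot

A 6-joint arm with a two-finger parallel gripper is mounted at the origin on the work surface. World frame = base frame: x ahead of the robot, y to its left, z up, the work surface at z = 0. Lengths are in m, angles in degrees, forces in N, time in s.
With the tool pointing down it reaches from about 0.4 to 0.825 m from the base axis. Payload 7 kg.
Tool frame: the origin (TCP) lies on the centre line of the jaws, within the pads' length; the fingertips stand 14 mm ahead of it and the grasp point (between the pads) lies 5 mm behind it; z points along the fingers, y is the line along which they close (so a half turn about z gives the same grasp; the last joint's range is limited). The gripper opens to 88 mm and grips with 3 to 60 N. Pads are 19 mm wide; open, the fingers measure 130 mm over their backs; the gripper's body (78 mm by 193 mm) begins 47 mm behind the grasp point.
Start: joints at [82.111, 20.546, 0.682, 0, -70.136, -16.507], TCP at [0.279, 0.615, 0.241] pointing down, gripper open.
Joint ranges: [-176.03, 176.03], [-82.01, 121.73], [-58.28, 71.71], [-173.87, 95.51], [-174.79, -0.11], [-173.66, 173.66]. Speed limits (degrees/s): [136.94, 136.94, 172.46, 180, 180, 180].

## Interface

Orientations are given as [roll, pitch, yaw] about the fixed x, y, z axes, in that order (R = Rz(yaw) Ry(pitch) Rx(roll)).
In Python, from plant import r gives the robot as it stands.
- The arm moves only by the tool send_rows, never from a script. Its argument "steps" is a list of rows, each an object with "dp": the shift along the tool's x, y, z in mm, a list of three; "roll": the turn about the tool's z in rad; "jaw": the opening in per cent of the stroke, from 0 (shut) to 100 (fully open). In form: [{"dp": [tx, ty, tz], "roll": roll, "jaw": jaw}, ...]. A call has 1 to 5 rows; each row is the pose to reach, as a shift and turn from the pose commanded when the call began, along the tool's axes at that moment; what a row does not reach only later rows make up. A row lasts 1/8 s, in which the tool goes at most 62.5 mm and 10.7 degrees, less where a joint would pass 70% of its speed; a pose out of reach is approached as far as the arm can. A call with a gripper value outside its range is refused whole. The fingers move at their own pace and stop on an object; "newtons" is the grip in N (left out, the last holds). Time passes only in rows, so rows that repeat a pose let the fingers close. It gives the time, the measured TCP pose, the force, the opening and the grip force at its end, in the units of the state.
- r.get_state(): the state, without advancing time (a new reading comes with each control period).
- r.capture(name): name is "scene" or "top" or "wrist"; returns a dict with "image" (384x512x3 uint8, blue, green, red), "K" (3x3 intrinsics, pixels), "rvec" (rotation vector, rad) and "tvec" (3), from world to camera coordinates, as OpenCV has them. Camera axes: x right, y down, z forward; pixel columns grow to the right and rows downward; lengths in m; the calibration is good to about 2 mm. A picture is of the moment at which its call begins. There is no depth.
- r.close_job(): hands the job in; it is judged then, once.
The state is a dict: "time_s": time; "joints": joint angles; "qd": joint speeds; "joint_torque": joint torques, N m; "tcp_pos": TCP position; "eef_rot": TCP orientation; "contact_force": force on the tool from outside, world axes, zero at the start; "moment": the same for the moment, N m; "gripper_width": finger opening in m; "gripper_force": force on a finger pad.
Only numpy, scipy, OpenCV 4.12 (cv2) and the standard library are available. Lean on these libraries where they do the work, as an engineer would, in place of code of your own. Each camera call takes 0.05 s, during which the arm holds its last target. There are 200 camera calls.

## Task

One of the two small craft chests has been left open, with its supply tub sticking out. With your fingertips push the tub all the way into the chest while the door stands open, then push that chest's door fully shut. Nothing is to be lifted or carried: leave the other chest shut, the tub's contents in the tub, and everything else standing where it is.

Things in the scene. Friction and masses are not known exactly. Their poses are not given: they have to be found in the camera images.
- chest: The open chest, left or right of the other: fixed plywood box without floor, 160 deep (x) x 174 wide (y) x 100 mm high, walls 8 mm. Origin: centre of its underside, on the table. Open front faces its -x (to the robot); side walls' front edges at x = -80 mm, roof starts 20 mm behind them. The tub slides on the table in it, 4 mm play each side, until it meets the back wall.
- tub_home (a point): Point on the table where the tub's origin lies when the tub is fully home, its front then 4 mm inside the chest's front edges (at x = -2 mm in the chest's frame). Axes as the chest's.
- tub: Loose open grey plastic supply tub, 148 deep (x) x 150 wide (y) x 70 mm high, walls 4 mm, about 0.4 kg with its contents. It starts 50 to 85 mm out of the chest. Origin: centre of its underside; its flat front is at x = -74 mm and faces -x.
- door (a joint): Opening angle (rad) of the open chest's door: 0 shut, grows opening towards the robot, limit 2.2; starts 1.55 to 1.9. Flat plywood panel, 10 mm thick, 4 to 170 mm from its hinge, 6 to 98 mm above the table. Upright hinge at the chest's left (+y) front corner. Stays where left (friction under 1 N at the free edge); shuts by pushing its outer face. A tub sticking out blocks it.
- door_hinge (a point): Point on that door's hinge axis, 52 mm above the table, at x = -80, y = +87 mm in the chest's frame. Axes turn with the door and match the chest's when shut: -y runs along the door to its free edge, -x is the outward normal of its outer face, which lies at x = -11 mm; z up.
- shut_door (a joint): Door angle of the other chest (rad): 0 shut; starts shut and stays shut.
- shut_chest: The other chest, same make and size, fixed, its door shut. Origin and axes as for the open chest. Not to be opened.
- offcut: Loose wood offcut 40 x 70 x 25 mm lying in the tub. Origin: centre of its underside.
- paint_pot: Loose small jar, 40 mm across, 45 mm high, standing in the tub. Origin: centre of its underside.
- foam_block: Loose block 60 x 90 x 45 mm lying on top of the shut chest, towards its back. Origin: centre of its underside.
- glue_bottle: Loose glue bottle, 60 mm across, 170 mm high, standing on the table at the right. Origin: centre of its underside.
- mug: Loose mug, 76 mm across, 90 mm high, standing at the left. Origin: centre of its underside.
- jar: Loose glass jar, 68 mm across, 90 mm high, standing on the table at the right, farther away than the glue bottle. Origin: centre of its underside.
- brush: Loose brush lying flat on the table, near the robot at the right. Origin: underside, near its middle.
Mind the look-alikes: they are no part of the job. What is shaped like the paint_pot but brown is not meant.

How it is judged:
By the outcome, as a careful person would: the job done as asked, in the order asked, and still so for the second after the job is handed in, with the robot touching nothing.
It also fails if it takes over 48 s, if anything falls off the work surface, if the arm or the gripper's body presses on something with over 40 N, if the wrist force passes 120 N, or if a joint passes its speed limit or range.

## Working session

There is one attempt and no reset: what is moved stays moved. The work goes in short steps, Python scripts to look and compute and a tool call to move; the robot and the scene stay as the last step left them, time stands still between calls to the robot, and variables do not carry over. Pictures are saved under pics/ and viewed, at most 10 in all, crops included, and the job is handed in when it is done.

Besides the shell and the picture viewer there is one more tool, called after "Call:" as a command line: name --argument value ..., lists and objects as JSON in quotes. send_rows: Moves the arm, as the interface text tells. Its arguments: {"type":"object","properties":{"steps":{"type":"array","items":{"type":"object","properties":{"dp":{"type":"array","items":{"type":"number"}},"roll":{"type":"number"},"jaw":{"type":"number"}}}},"newtons":{"type":"number"}},"required":["steps"]}

```bash
mkdir -p pics; python3 - <<'E'
from plant import r
import cv2,pickle
d={}
for n in("scene","top"):
    c=r.capture(n);d[n]=c;cv2.imwrite(f"pics/{n}0.png",cv2.resize(c["image"],(800,600),interpolation=cv2.INTER_CUBIC))
pickle.dump(d,open("c0.pkl","wb"));s=r.get_state();print(s["time_s"],s["tcp_pos"],s["eef_rot"])
E
```

```text
0.1 [0.27867167 0.61434659 0.23973099] [ 1.79915594e+02 -7.53380328e-03 -2.44044176e+01]
```

View pics/scene0.png

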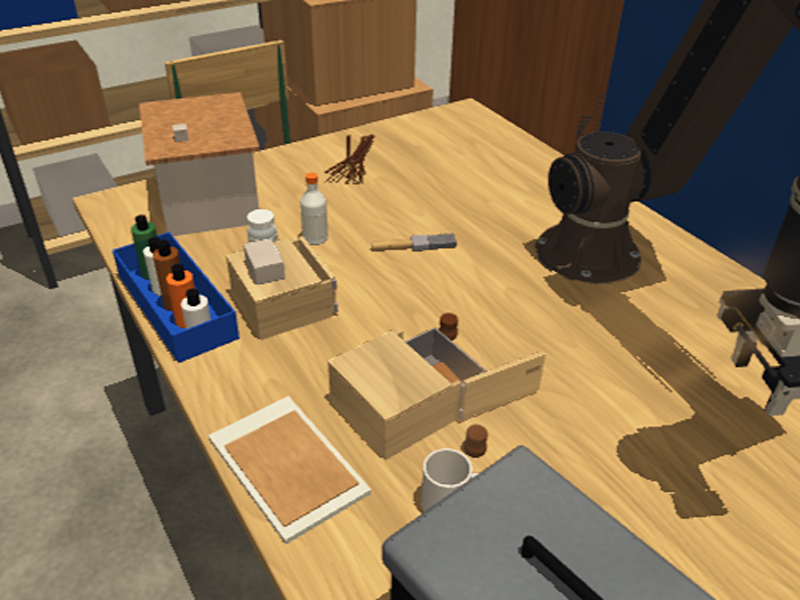

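View pics/top0.png

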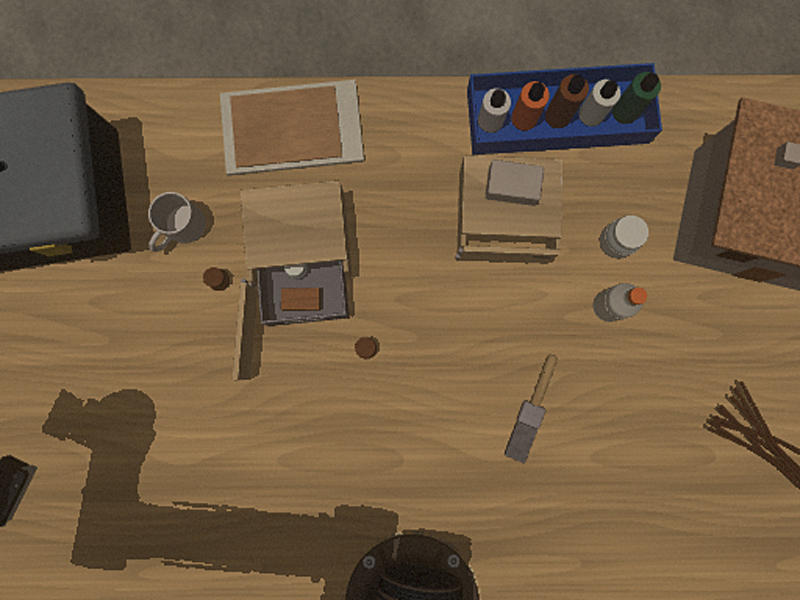

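The open chest is the left one: roof at about (293,222), tub at (305,292) and door at (243,330) in the top view. The right chest (510,205) is shut. The brown jars at (217,278) and (367,347) are the look-alikes and must not be touched. The real paint pot is the white one in the tub at (294,270). I'll enlarge a crop to measure.

```bash
cat > h.py <<'E'
import numpy as np,cv2,pickle
def ray(c,u,v,z):
    R=cv2.Rodrigues(np.array(c["rvec"]))[0];t=np.array(c["tvec"]).ravel()
    p=R.T@np.linalg.solve(np.array(c["K"]),[u,v,1]);o=-R.T@t
    return o+p*(z-o[2])/p[2]
def proj(c,P): return cv2.projectPoints(np.array(P,float),np.array(c["rvec"]),np.array(c["tvec"]),np.array(c["K"]),None)[0].reshape(-1,2)
E
python3 - <<'E'
import pickle,cv2
d=pickle.load(open("c0.pkl","rb"))
cv2.imwrite("pics/crop1.png",cv2.resize(d["top"]["image"][110:250,120:250],None,fx=4.25,fy=4.25,interpolation=cv2.INTER_CUBIC))
E
```

```text
(no output)
```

View pics/crop1.png

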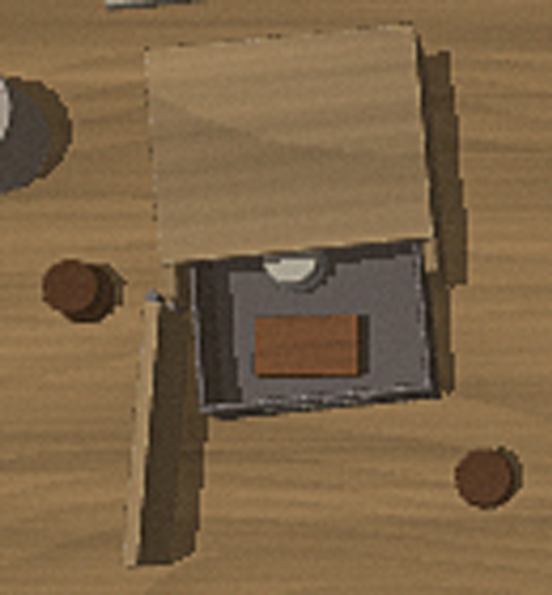

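The crop shows the chest roof corners at (148,48), (412,24), (432,238) and (160,262). The tub's front rim runs from (203,410) to (439,394). The door's top runs from (153,297) to (131,565), and the brown jars are at (75,290) and (485,478).

```bash
python3 - <<'E'
from h import *
from scipy.optimize import least_squares
d=pickle.load(open("c0.pkl","rb"));c=d["top"]
f=lambda p,z:ray(c,120+(p[0]+.5)/4.25-.5,110+(p[1]+.5)/4.25-.5,z)
roof=np.array([f(p,.1)[:2] for p in[(148,48),(412,24),(432,238),(160,262)]])
M=np.array([(.08,.087),(.08,-.087),(-.06,-.087),(-.06,.087)])
rot=lambda a:np.array([[np.cos(a),-np.sin(a)],[np.sin(a),np.cos(a)]])
s=least_squares(lambda x:((M@rot(x[2]).T+x[:2])-roof).ravel(),[.6,.1,0]);x=s.x
print("roof",roof.round(3).tolist());print("chest",x[:2].round(4),np.degrees(x[2]),"res",s.fun.round(4))
t=[f(p,.07)[:2] for p in[(203,410),(439,394)]]
R=rot(x[2]);loc=lambda p:(R.T@(np.array(p)-x[:2])).round(4)
print("tub front",np.round(t,4).tolist(),[loc(p) for p in t])
h=x[:2]+R@[-.08,.087];e=f((131,565),.098)[:2];k=f((153,297),.098)[:2]
print("hinge",h,"door ends",k,e,"local",loc(k),loc(e))
v=loc(e)-loc(k);print("door angle",np.arctan2(-v[0],-v[1]))
for p in[(75,290),(485,478)]:q=f(p,.045);print("jar",q,loc(q[:2]))
q=ray(c,172/1.5625,212/1.5625,.09);print("mug",q,loc(q[:2]))
E
```

```text
roof [[0.722, 0.291], [0.737, 0.122], [0.597, 0.109], [0.583, 0.281]]
chest [0.6499 0.2002] 4.795773178548084 res [ 0.0001  0.0021  0.0001 -0.0022  0.0002 -0.0008 -0.0004  0.0008]
tub front [[0.4916, 0.2586], [0.5005, 0.1072]] [array([-0.1528,  0.0713]), array([-0.1566, -0.0803])]
hinge [0.562891   0.28024497] door ends [0.56123841 0.2855193 ] [0.39348389 0.29577621] local [-0.0812  0.0924] [-0.2475  0.1166]
door angle 1.7153021443103609
jar [0.57373057 0.34934039 0.045     ] [-0.0634  0.1549]
jar [0.4473365  0.07906351 0.045     ] [-0.212  -0.1038]
mug [0.6843925 0.4140258 0.09     ] [0.0523 0.2102]
```

Call:
send_rows --steps '[{"dp": [44,41,0],"roll": -0.17,"jaw": 100},{"dp": [88,82,0],"roll": -0.34,"jaw": 100},{"dp": [132,122,0],"roll": -0.51,"jaw": 100},{"dp": [176,163,0],"roll": -0.51,"jaw": 100},{"dp": [220,204,0],"roll": -0.51,"jaw": 100}]'

```text
time_s: 0.72
tcp_pos: [0.3952, 0.336, 0.2404]
eef_rot: [180.0, 0.0, 4.9]
contact_force: [1.3, 0.5, 0.5]
gripper_width: 0.0878
gripper_force: 0.0
```

Call:
send_rows --steps '[{"dp": [18,54,0],"roll": 0,"jaw": 100},{"dp": [36,108,0],"roll": 0,"jaw": 100},{"dp": [52,160,0],"roll": 0,"jaw": 100},{"dp": [52,160,55],"roll": 0,"jaw": 100},{"dp": [52,160,90],"roll": 0,"jaw": 100}]'

```text
time_s: 1.35
tcp_pos: [0.4596, 0.1814, 0.1487]
eef_rot: [180.0, 0.1, 4.7]
contact_force: [0.3, 0.8, 0.1]
gripper_width: 0.0873
gripper_force: 0.0
```

```bash
python3 - <<'E'
from plant import r
import cv2,pickle
c=r.capture("wrist");s=r.get_state();print(s["tcp_pos"],s["eef_rot"],s["contact_force"])
pickle.dump(c,open("w1.pkl","wb"));cv2.imwrite("pics/w1.png",c["image"])
E
```

```text
[0.45751732 0.18045463 0.14463315] [179.81372972   0.38210974   4.67388555] [-2.08059342 -1.51746357 -5.03575347]
```

View pics/w1.png

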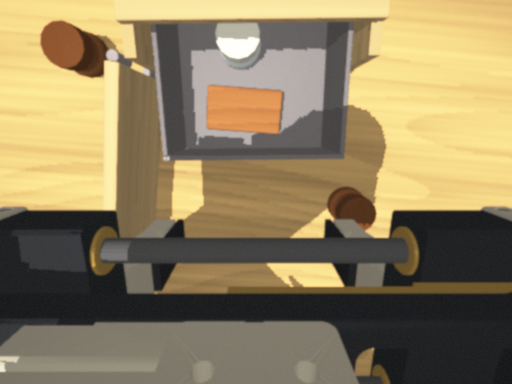

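The wrist view shows the tub's front rim at row 157, from col 165 to 345. The door lies left at col 110, and a brown look-alike sits at (352,205) close to the right finger. I'll narrow the jaws to clear it while going down.

Call:
send_rows --steps '[{"dp": [0,0,0],"roll": 0,"jaw": 60},{"dp": [0,0,15],"roll": 0,"jaw": 60},{"dp": [0,0,50],"roll": 0,"jaw": 60},{"dp": [0,0,82],"roll": 0,"jaw": 60},{"dp": [5,0,84],"roll": 0,"jaw": 60}]'

```text
time_s: 2.02
tcp_pos: [0.4644, 0.183, 0.0655]
eef_rot: [179.9, 0.1, 4.9]
contact_force: [-0.2, -0.1, 0.7]
gripper_width: 0.0533
gripper_force: 0.0
```

```bash
python3 - <<'E'
from h import *
c=pickle.load(open("w1.pkl","rb"))
C=np.array([.6499,.2002]);a=np.radians(4.8);R=np.array([[np.cos(a),-np.sin(a)],[np.sin(a),np.cos(a)]])
for n,u,v,z in[("tubL",165,158,.07),("tubR",345,157,.07),("doorhinge",112,57,.098),("jarR",347,200,.045),("roofL",119,20,.1),("roofR",387,18,.1)]:
    p=ray(c,u,v,z);print(n,p.round(4),(R.T@(p[:2]-C)).round(4))
E
```

```text
tubL [0.4925 0.2582 0.07  ] [-0.152   0.0709]
tubR [0.5054 0.11   0.07  ] [-0.1516 -0.0778]
doorhinge [0.5608 0.284  0.098 ] [-0.0818  0.091 ]
jarR [0.4626 0.0926 0.045 ] [-0.1957 -0.0916]
roofL [0.5823 0.2775 0.1   ] [-0.0609  0.0827]
roofR [0.5973 0.1085 0.1   ] [-0.0601 -0.087 ]
```

Call:
send_rows --steps '[{"dp": [12,0,0],"roll": 0,"jaw": 60},{"dp": [24,0,0],"roll": 0,"jaw": 60},{"dp": [36,0,0],"roll": 0,"jaw": 60},{"dp": [48,0,0],"roll": 0,"jaw": 60},{"dp": [60,0,0],"roll": 0,"jaw": 60}]'

```text
time_s: 2.65
tcp_pos: [0.5256, 0.1883, 0.0667]
eef_rot: [180.0, 0.0, 4.8]
contact_force: [-4.9, -1.0, 2.7]
gripper_width: 0.0526
gripper_force: 2.3
```

Call:
send_rows --steps '[{"dp": [9,0,0],"roll": 0,"jaw": 60},{"dp": [18,0,0],"roll": 0,"jaw": 60},{"dp": [26,0,0],"roll": 0,"jaw": 60},{"dp": [31,0,0],"roll": 0,"jaw": 60},{"dp": [34,0,0],"roll": 0,"jaw": 60}]'

```text
time_s: 3.28
tcp_pos: [0.559, 0.1913, 0.0665]
eef_rot: [180.0, 0.0, 4.8]
contact_force: [-3.9, -0.1, 1.7]
gripper_width: 0.0527
gripper_force: 1.8
```

Not at the back wall yet (expected within about 8 mm), so I'll continue slowly.

Call:
send_rows --steps '[{"dp": [2,0,0],"roll": 0,"jaw": 60},{"dp": [4,0,0],"roll": 0,"jaw": 60},{"dp": [6,0,0],"roll": 0,"jaw": 60}]'

```text
time_s: 3.65
tcp_pos: [0.5632, 0.1914, 0.0665]
eef_rot: [180.0, 0.2, 4.8]
contact_force: [-14.8, 0.5, 10.1]
gripper_width: 0.0523
gripper_force: 7.5
```

Call:
send_rows --steps '[{"dp": [1,0,0],"roll": 0,"jaw": 60},{"dp": [2,0,0],"roll": 0,"jaw": 60}]'

```text
time_s: 3.9
tcp_pos: [0.5634, 0.1912, 0.0665]
eef_rot: [179.9, 0.3, 4.8]
contact_force: [-19.9, 1.2, 15.0]
gripper_width: 0.0524
gripper_force: 10.2
```

The tub met the back wall at 20 N, at the expected position. I'll back off, lift over the door and check.

Call:
send_rows --steps '[{"dp": [-20,0,0],"roll": 0,"jaw": 60},{"dp": [-48,0,0],"roll": 0,"jaw": 30},{"dp": [-48,0,-50],"roll": 0,"jaw": 0},{"dp": [-48,0,-90],"roll": 0,"jaw": 0},{"dp": [-80,-45,-95],"roll": 0,"jaw": 0}]'

```text
time_s: 4.53
tcp_pos: [0.4866, 0.2309, 0.1653]
eef_rot: [-179.8, -0.4, 4.6]
contact_force: [0.0, 1.1, -0.7]
gripper_width: 0.018
gripper_force: 0.0
```

```bash
python3 - <<'E'
from plant import r
import cv2,pickle
c=r.capture("wrist");s=r.get_state();print(s["time_s"],s["tcp_pos"],s["eef_rot"],s["contact_force"],s["gripper_width"])
pickle.dump(c,open("w2.pkl","wb"));cv2.imwrite("pics/w2.png",c["image"])
E
```

```text
4.575 [0.48235123 0.23471506 0.16459916] [-179.71280795   -0.30602465    4.76550628] [-4.60136871  1.5211638  -1.26117012] 0.014338523039736095
```

View pics/w2.png

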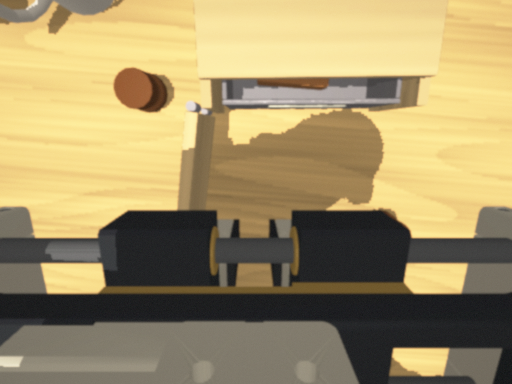

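The wrist view shows the tub in the chest with its front rim at row ~105, flush with the side walls at row 107. The door is still open at col 190, and the brown jar is at (140,88), clear of the path. I'll check the depth in numbers and move to the door's outer side.

```bash
python3 - <<'E'
from h import *
c=pickle.load(open("w2.pkl","rb"))
C=np.array([.6499,.2002]);a=np.radians(4.8);R=np.array([[np.cos(a),-np.sin(a)],[np.sin(a),np.cos(a)]])
for n,u,v,z in[("tubL",222,106,.07),("tubR",398,105,.07),("wallL",205,109,.1),("wallR",422,106,.1),("roof",320,77,.1),("door",190,107,.098),("door2",184,205,.098),("jar",133,88,.045)]:
    p=ray(c,u,v,z);print(n,p.round(4),(R.T@(p[:2]-C)).round(4))
E
```

```text
tubL [0.5658 0.2652 0.07  ] [-0.0783  0.0718]
tubR [0.5786 0.1166 0.07  ] [-0.0781 -0.0773]
wallL [0.561 0.274 0.1  ] [-0.0825  0.081 ]
wallR [0.576  0.1137 0.1   ] [-0.0809 -0.08  ]
roof [0.5898 0.1918 0.1   ] [-0.0606 -0.0034]
door [0.5616 0.2857 0.098 ] [-0.0809  0.0926]
door2 [0.4843 0.2889 0.098 ] [-0.1576  0.1022]
jar [0.5765 0.3512 0.045 ] [-0.0605  0.1566]
```

Call:
send_rows --steps '[{"dp": [-15,-50,0],"roll": 0,"jaw": 0},{"dp": [-36,-100,0],"roll": 0,"jaw": 0},{"dp": [-36,-118,5],"roll": 0,"jaw": 0},{"dp": [-36,-118,55],"roll": 0,"jaw": 0},{"dp": [-36,-118,104],"roll": 0,"jaw": 0}]'

```text
time_s: 5.2
tcp_pos: [0.4382, 0.3457, 0.0569]
eef_rot: [-179.9, -0.1, 4.9]
contact_force: [0.3, 0.5, -0.5]
gripper_width: 0.0002
gripper_force: 0.0
```

```bash
python3 - <<'E'
import numpy as np
s=np.array([-198.8,162.7]);h=np.array([-80,87])
for t in np.arange(1.8,-.01,-.15):
    d=np.array([-np.sin(t),-np.cos(t)]);n=np.array([-np.cos(t),np.sin(t)])
    p=h+130*d+n*(11+9.5*abs(n[0])+21*abs(n[1]))-s
    print(round(t,2),p[0].round(),(-p[1]).round())
E
```

```text
1.8 -0.0 13.0
1.65 -8.0 33.0
1.5 -13.0 52.0
1.35 -15.0 71.0
1.2 -15.0 91.0
1.05 -11.0 111.0
0.9 -4.0 130.0
0.75 7.0 149.0
0.6 20.0 166.0
0.45 36.0 180.0
0.3 55.0 192.0
0.15 76.0 201.0
0.0 98.0 206.0
```

Call:
send_rows --steps '[{"dp": [0,13,0],"roll": 0,"jaw": 0},{"dp": [-8,33,0],"roll": 0,"jaw": 0},{"dp": [-13,52,0],"roll": 0,"jaw": 0},{"dp": [-15,71,0],"roll": 0,"jaw": 0},{"dp": [-15,91,0],"roll": 0,"jaw": 0}]'

```text
time_s: 5.82
tcp_pos: [0.4307, 0.2518, 0.0584]
eef_rot: [-179.9, -0.1, 4.8]
contact_force: [0.5, 0.2, 0.0]
gripper_width: 0.0005
gripper_force: 0.3
```

Call:
send_rows --steps '[{"dp": [4,20,0],"roll": 0,"jaw": 0},{"dp": [11,39,0],"roll": 0,"jaw": 0},{"dp": [22,58,0],"roll": 0,"jaw": 0},{"dp": [35,75,0],"roll": 0,"jaw": 0},{"dp": [51,89,0],"roll": 0,"jaw": 0}]'

```text
time_s: 6.45
tcp_pos: [0.489, 0.1667, 0.0576]
eef_rot: [180.0, 0.0, 4.8]
contact_force: [-0.2, 0.5, -1.0]
gripper_width: 0.0006
gripper_force: 0.2
```

Call:
send_rows --steps '[{"dp": [19,12,0],"roll": 0,"jaw": 0},{"dp": [40,21,0],"roll": 0,"jaw": 0},{"dp": [52,24,0],"roll": 0,"jaw": 0},{"dp": [60,26,0],"roll": 0,"jaw": 0}]'

```text
time_s: 6.95
tcp_pos: [0.5508, 0.1468, 0.0573]
eef_rot: [180.0, 0.0, 4.8]
contact_force: [-0.6, 0.5, 0.3]
gripper_width: 0.0004
gripper_force: 0.2
```

Call:
send_rows --steps '[{"dp": [2,0,0],"roll": 0,"jaw": 0},{"dp": [4,0,0],"roll": 0,"jaw": 0},{"dp": [5,0,0],"roll": 0,"jaw": 0}]'

```text
time_s: 7.32
tcp_pos: [0.5525, 0.1472, 0.0573]
eef_rot: [179.9, 0.3, 4.8]
contact_force: [-12.9, 1.9, 8.6]
gripper_width: 0.0001
gripper_force: 6.5
```

Call:
send_rows --steps '[{"dp": [1,0,0],"roll": 0,"jaw": 0},{"dp": [1,0,0],"roll": 0,"jaw": 0},{"dp": [-20,0,0],"roll": 0,"jaw": 0},{"dp": [-60,0,0],"roll": 0,"jaw": 0},{"dp": [-60,0,-60],"roll": 0,"jaw": 0}]'

```text
time_s: 7.95
tcp_pos: [0.4889, 0.1398, 0.1136]
eef_rot: [179.7, 0.7, 4.8]
contact_force: [2.2, 2.0, 0.4]
gripper_width: 0.0003
gripper_force: 0.0
```

Call:
send_rows --steps '[{"dp": [-10,0,-55],"roll": 0,"jaw": 0},{"dp": [-15,0,-80],"roll": 0,"jaw": 0},{"dp": [-15,0,-80],"roll": 0,"jaw": 0}]'

```text
time_s: 8.32
tcp_pos: [0.4812, 0.1426, 0.2002]
eef_rot: [-179.8, -0.3, 4.9]
contact_force: [1.0, -0.2, -0.4]
gripper_width: 0.0006
gripper_force: 0.0
```

```bash
python3 - <<'E'
from plant import r
import cv2,pickle,numpy as np
a=r.capture("wrist");b=r.capture("scene");s=r.get_state();print(s["time_s"],s["tcp_pos"],s["contact_force"])
pickle.dump(a,open("w3.pkl","wb"))
cv2.imwrite("pics/w3.png",a["image"]);cv2.imwrite("pics/s3.png",cv2.resize(b["image"][130:330,130:370],None,fx=3,fy=3,interpolation=cv2.INTER_CUBIC))
E
```

```text
8.425 [0.48022999 0.1417481  0.19736958] [-0.29260717  0.49318295 -1.47608015]
```

View pics/w3.png

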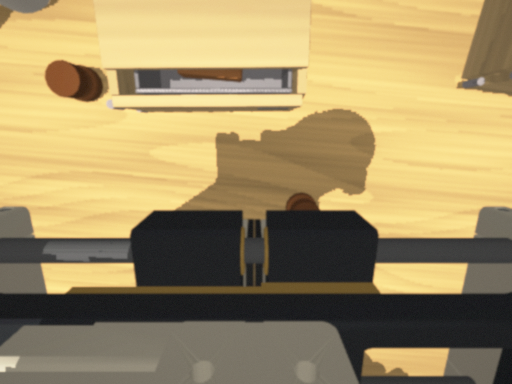

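View pics/s3.png

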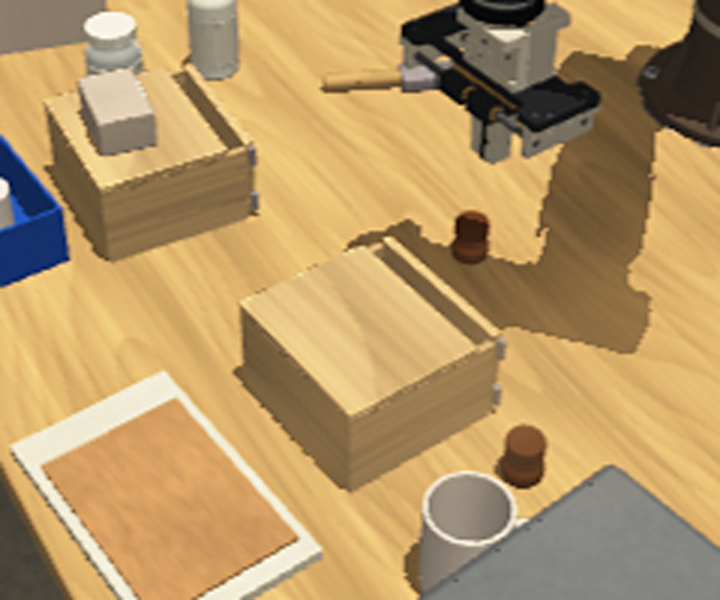

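The door stands parallel to the roof edge, with its front edge at rows 108 to 106 and the roof's front at rows 68 to 67. The tub is inside, and the mug, jars and other chest are unmoved. The arm is clear, so I'm handing in.

```bash
python3 -c "
from plant import r
print(r.close_job())"
```

```text
the job is handed in; nothing more can be done
None
```

I pushed the tub home into the left chest until it met the back wall, then pushed that chest's door shut against its stop. I handed the job in at about 8.4 s with the arm clear; no verdict came back.

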